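# Start up the bench console: mains, cooling, run

## Robot

A 6-joint arm with a two-finger parallel gripper is mounted at the origin on a cart in front of the work surface, level with it; the furniture and walls round the work are solid. World frame = base frame: x ahead of the robot, y to its left, z up, the work surface at z = 0. Lengths are in m, angles in rad, forces in N, time in s.
With the tool pointing down it reaches from about 0.35 to 0.875 m from the base axis. Payload 15.5 kg.
Tool frame: the origin (TCP) lies midway between the tips of the shut fingers; the grasp point (between the pads) lies 19 mm behind it; z points along the fingers, y is the direction in which the jaws open and shut (so a half turn about z gives the same grasp; the last joint's range is limited). The gripper opens to 85 mm and grips with 20 to 120 N. Pads are 22 mm wide; open, the fingers measure 114 mm over their backs; the gripper's body (76 mm by 85 mm) begins 54 mm behind the grasp point. The pads swing forward as they close: fully open they stand 13 mm farther back than shut.
Start: joints at [1.192, 0.494, 1.345, -0, 1.302, -0.096], TCP at [0.175, 0.6, 0.208] pointing down, gripper open.
Joint ranges: [-2.91, 2.91], [-0.82, 2.16], [0.22, 2.67], [-1.22, 4.37], [0.12, 2.79], [-3.08, 3.08]. Speed limits (rad/s): [1.89, 1.89, 2.57, 3.01, 3.01, 3.01].

## Interface

Orientations are given as a rotation vector (axis times angle).
In Python, from plant import robot, cams gives the robot as it stands.
- The arm moves only by the tool drive_tool, never from a script. Its argument "motion" is a list of rows, each a list of 3 entries, a list of its own where there are three numbers: the finger opening in mm, from 0 to 85.4, then the shift along the tool's x, y, z in mm, then the turn about the tool's z in degrees. A call has 1 to 12 rows; each row shifts and turns the commanded pose from where the row before left it, along the tool's axes as they then stand; what a row does not reach is not made up. A row lasts 1/8 s, in which the tool goes at most 62.5 mm and 10.7 degrees, less where a joint would pass 70% of its speed; a pose out of reach is approached as far as the arm can. A call with a gripper value outside its range is refused whole. The fingers move at their own pace and stop on an object; "force" is the grip in N (left out, the last holds). Time passes only in rows, so rows that do not move let the fingers close. It gives the time, the measured TCP pose, the force and the opening at its end, in the units of the state.
- robot.read_state(): the state, without advancing time (a new reading comes with each control period).
- cams.grab_frame(name): name is "scene" or "top" or "wrist"; returns a dict with "frame" (480x640x3 uint8, red, green, blue), "fx", "fy", "cx", "cy" (pixels), "k1" (the pictures are not rectified: a ray, as slopes to the right and down, at radius r is drawn at 1 + k1 r^2 times it, then the intrinsics apply), "world_to_cam" (4x4, takes a point from world to camera coordinates). Camera axes: x right, y up, looking along -z (the intrinsics and any distortion apply to the point x, -y, -z); pixel columns grow to the right and rows downward; lengths in m; the calibration is good to about 2 mm. A picture is of the moment at which its call begins. There is no depth.
- robot.job_done(): hands the job in, once; it reports no verdict.
The state is a dict: "t": time; "joint_positions": joint angles; "dq": joint speeds; "joint_torque": joint torques, N m; "tool_pos": TCP position; "tcp_rot": TCP orientation; "ft_force": force on the tool from outside, world axes, zero at the start; "ft_torque": the same for the moment, N m; "opening": finger opening in m.
Only numpy, scipy, OpenCV 4.12 (cv2) and the standard library are available. Lean on these libraries where they do the work, as an engineer would, in place of code of your own. Each camera call takes 0.05 s, during which the arm holds its last target.

## Task

Start up the control console on the bench: with a fingertip press the white mains key, then the blue cooling key, then the green run key, each fully in so that it stays down. Use only a light touch (ease off as soon as a key reaches its stop), leave the red stop key out, and do not pick up, shift or knock over anything standing around the console.

Things in the scene. Friction and masses are not known exactly. Their poses are not given: they have to be found in the camera images.
- console: the control console, a low grey box with a black deck, 110 mm deep (its x), 325 mm wide (its y), deck 30 mm above the worktop, origin at the centre of its underside; it is fixed to the worktop and stands turned by up to 20 degrees about the vertical. Four key sockets (grey squares about 63 mm wide, 6 mm high) sit on it in one row along its y, 75 mm apart; which colour sits where changes
- white_top (a point): centre of the top face of the white key (mains key), a round push key 34 mm across that stands 22 mm above its socket (top 58 mm above the worktop) when out and 12 mm when pressed in; moves with the key; its z points up, its x and y are parallel to the console's
- white_key (a joint): travel of the white key in m: 0 is out, 0.010 is pressed fully in against a hard stop. It slides straight down against about 4 N of friction (a little more when pushed fast), has no return spring and stays wherever it is pushed; pushing harder than 30 N would damage it
- blue_top (a point): centre of the top face of the blue key (cooling key), a round push key 34 mm across that stands 22 mm above its socket (top 58 mm above the worktop) when out and 12 mm when pressed in; moves with the key; its z points up, its x and y are parallel to the console's
- blue_key (a joint): travel of the blue key in m: 0 is out, 0.010 is pressed fully in against a hard stop. It slides straight down against about 4 N of friction (a little more when pushed fast), has no return spring and stays wherever it is pushed; pushing harder than 30 N would damage it
- green_top (a point): centre of the top face of the green key (run key), a round push key 34 mm across that stands 22 mm above its socket (top 58 mm above the worktop) when out and 12 mm when pressed in; moves with the key; its z points up, its x and y are parallel to the console's
- green_key (a joint): travel of the green key in m: 0 is out, 0.010 is pressed fully in against a hard stop. It slides straight down against about 4 N of friction (a little more when pushed fast), has no return spring and stays wherever it is pushed; pushing harder than 30 N would damage it
- red_top (a point): centre of the top face of the red key (stop key, to be left out), a round push key 34 mm across that stands 22 mm above its socket (top 58 mm above the worktop) when out and 12 mm when pressed in; moves with the key; its z points up, its x and y are parallel to the console's
- red_key (a joint): travel of the red key in m: 0 is out, 0.010 is pressed fully in against a hard stop. It slides straight down against about 4 N of friction (a little more when pushed fast), has no return spring and stays wherever it is pushed; pushing harder than 30 N would damage it
- white_module: socket of the white key, a fixed grey square 64 x 62 mm and 6 mm high on the console's deck, origin at the centre of its underside (30 mm above the worktop), axes parallel to the console's; it carries the key
- blue_module: socket of the blue key, a fixed grey square 64 x 62 mm and 6 mm high on the console's deck, origin at the centre of its underside (30 mm above the worktop), axes parallel to the console's; it carries the key
- green_module: socket of the green key, a fixed grey square 64 x 62 mm and 6 mm high on the console's deck, origin at the centre of its underside (30 mm above the worktop), axes parallel to the console's; it carries the key
- red_module: socket of the red key, a fixed grey square 64 x 62 mm and 6 mm high on the console's deck, origin at the centre of its underside (30 mm above the worktop), axes parallel to the console's; it carries the key
- red_cup: loose specimen cup with a dark red lid, 53 mm across, 59 mm high, origin at the centre of its underside; on the robot's side of the console, left part; not to be disturbed
- brown_bottle: loose small brown bottle with a white cap, 37 mm across, 75 mm high, origin at the centre of its underside; on the robot's side of the console, right part; not to be disturbed
- white_cup: loose specimen cup with a white lid, 53 mm across, 59 mm high, origin at the centre of its underside; behind the console, right part; not to be disturbed
- slides: loose blue box of glass slides, 84 x 62 x 40 mm, origin at the centre of its underside; behind the console, left part; not to be disturbed

How it is judged:
On the way, in this order (a step that is already met when the one before it is completed fails the run):
1. the white key is pressed in (value of joint white_key above 0.007 m and value of joint each of blue_key, green_key, red_key below 0.003 m), for 0.1 s.
2. the blue key is pressed in, white being in already (value of joint each of white_key, blue_key above 0.007 m and value of joint each of green_key, red_key below 0.003 m), for 0.1 s.
3. the green key is pressed in, white, blue being in already (value of joint each of white_key, blue_key, green_key above 0.007 m and value of joint red_key below 0.003 m), for 0.1 s.
At the end, for the whole second after the job is handed in: the white, blue and green keys are each in by at least 7 of their 10 mm, the red key is out (less than 3 mm in), and the two cups, the bottle and the slide box stand upright within 20 mm of where they stood (all of step 3 and distance of each of red_cup, brown_bottle, white_cup, slides from where it was at the start of the episode below 0.02 m and angle between each of red_cup, brown_bottle, white_cup, slides's own z axis and vertical below 0.2 rad); the robot touches nothing.
It fails at once if a key is pushed in (3 mm) before the one that comes before it is in (7 mm) ((value of joint blue_key above 0.003 m and value of joint white_key below 0.007 m) or (value of joint green_key above 0.003 m and value of joint blue_key below 0.007 m)).
It fails at once if the red key is pushed in (3 mm) (value of joint red_key above 0.003 m).
It fails at once if the fingers press the console or one of its keys with more than 30 N (contact force between the fingers and console above 30 N or contact force between the fingers and white_module above 30 N or contact force between the fingers and blue_module above 30 N or contact force between the fingers and green_module above 30 N or contact force between the fingers and red_module above 30 N).
It fails at once if something other than the fingers presses the console or a key (contact force between the arm and console above 3 N or contact force between the arm and white_module above 3 N or contact force between the arm and blue_module above 3 N or contact force between the arm and green_module above 3 N or contact force between the arm and red_module above 3 N).
It fails at once if a bystander is shifted by more than 20 mm, lifted or knocked over (distance of any of red_cup, brown_bottle, white_cup, slides from where it was at the start of the episode above 0.02 m or height (world z) of any of red_cup, brown_bottle, white_cup, slides above 0.01 m or angle between any of red_cup, brown_bottle, white_cup, slides's own z axis and vertical above 0.2 rad).
It also fails if it takes over 40 s, if anything falls off the work surface, if the arm or the gripper's body presses on something with over 40 N, if the wrist force passes 120 N, or if a joint passes its speed limit or range.

## Working session

There is one attempt and no reset: what is moved stays moved. The work goes in short steps, Python scripts to look and compute and a tool call to move; the robot and the scene stay as the last step left them, time stands still between calls to the robot, and variables do not carry over. Pictures are saved under pics/ and viewed, and the job is handed in when it is done.

Besides the shell and the picture viewer there is one more tool, called in YAML: its name, and indented under it one key for each argument. drive_tool: Moves the arm, as the interface text tells. Its arguments: {"type":"object","properties":{"motion":{"type":"array","items":{"type":"array"}},"force":{"type":"number"}},"required":["motion"]}

```bash
mkdir -p pics; python3 - <<'E'
from plant import robot, cams
import cv2
for n in ["scene","top"]:
    f=cams.grab_frame(n); cv2.imwrite(f"pics/{n}0.png",f["frame"][:,:,::-1]); print(n,f["fx"],f["fy"],f["cx"],f["cy"],f["k1"],f["world_to_cam"])
s=robot.read_state(); print(s)
E
```

```text
scene 494.39634524019215 494.39634524019215 323.8246627461951 240.59334687242242 -0.01344743657338851 [[ 0.53636922 -0.84397962 -0.0025423  -0.23693983]
 [ 0.66015011  0.41766058  0.62430879 -0.42532876]
 [-0.52584208 -0.33653831  0.78117352 -0.64208349]
 [ 0.          0.          0.          1.        ]]
top 475.4429228728078 475.4429228728078 316.7463454446183 241.3931871186886 -0.1108510548576179 [[-0.0745251  -0.99721623  0.00240648  0.07921453]
 [ 0.97016334 -0.07194462  0.23153198 -0.55722338]
 [-0.23071431  0.01958962  0.97282432 -0.84341566]
 [ 0.          0.          0.          1.        ]]
{'t': 0.1, 'joint_positions': array([ 1.19156305e+00,  4.94105118e-01,  1.34605052e+00,  1.36402430e-05,
        1.30251378e+00, -9.55061925e-02]), 'dq': array([ 0.00104697, -0.00055117, -0.00182143, -0.00110063,  0.00070097,
        0.00012057]), 'joint_torque': array([ 2.22906652e-03, -8.83588600e+01, -3.84565365e+01,  3.12663065e-05,
        5.24224481e-03, -1.53953522e-05]), 'tool_pos': array([0.17482849, 0.59969321, 0.20767612]), 'tcp_rot': array([-4.44152040e-01, -3.10976841e+00,  1.63895212e-03]), 'ft_force': array([ 0.54944974, -0.78976669, -0.58994588]), 'ft_torque': array([-0.0341937 ,  0.00896207, -0.00148041]), 'opening': 0.08542202587139508}
```

View pics/scene0.png

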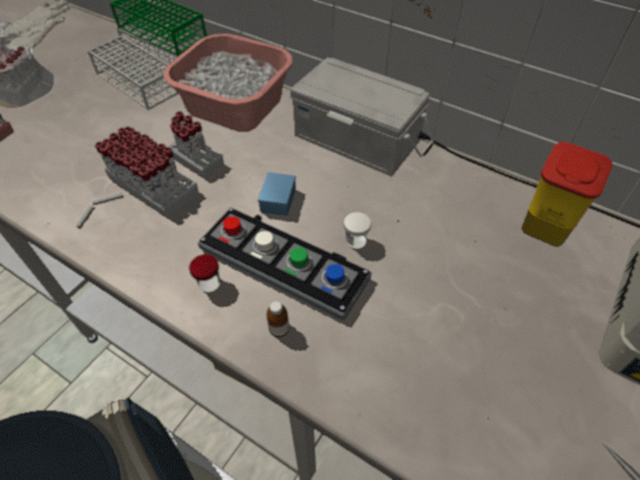

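View pics/top0.png

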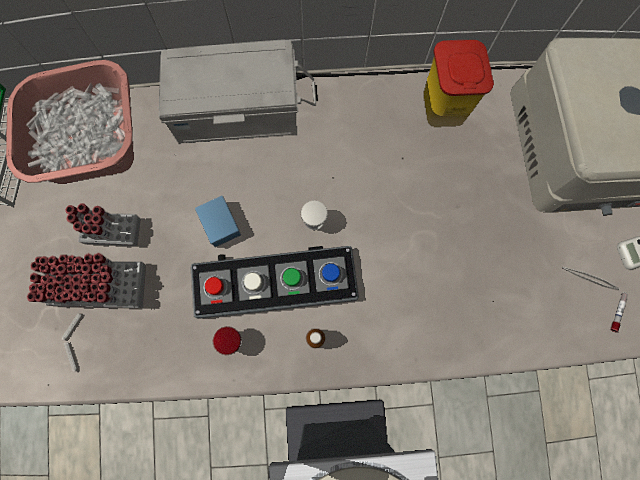

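```bash
cat > h.py <<'E'
import numpy as np, cv2
def undist(f,uv):
    K=np.array([[f["fx"],0,f["cx"]],[0,f["fy"],f["cy"]],[0,0,1]]);
    p=cv2.undistortPoints(np.array(uv,float).reshape(-1,1,2),K,np.array([f["k1"],0,0,0.]))
    return p.reshape(-1,2)
def plane(f,uv,z):
    s=undist(f,uv); M=f["world_to_cam"]; R=M[:3,:3]; c=-R.T@M[:3,3]
    d=np.c_[s[:,0],-s[:,1],-np.ones(len(s))]@R
    return c+d*((z-c[2])/d[:,2])[:,None]
def proj(f,P):
    P=np.atleast_2d(P);M=f["world_to_cam"]; q=P@M[:3,:3].T+M[:3,3]
    a=np.c_[q[:,0]/-q[:,2],-q[:,1]/-q[:,2]]; r2=(a**2).sum(1,keepdims=True)
    return a*(1+f["k1"]*r2)*[f["fx"],f["fy"]]+[f["cx"],f["cy"]]
E
python3 - <<'E'
from plant import cams
from h import *
import pickle
fr={n:cams.grab_frame(n) for n in["scene","top"]}; pickle.dump(fr,open("fr.pkl","wb"))
a=cv2.resize(fr["top"]["frame"][240:325,185:365],None,fx=4.4,fy=4.4,interpolation=cv2.INTER_CUBIC)
cv2.imwrite("pics/topc.png",a[:,:,::-1])
a=cv2.resize(fr["scene"]["frame"][200:320,190:380],None,fx=4.2,fy=4.2,interpolation=cv2.INTER_CUBIC)
cv2.imwrite("pics/scenec.png",a[:,:,::-1])
E
```

```text
(no output)
```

View pics/topc.png

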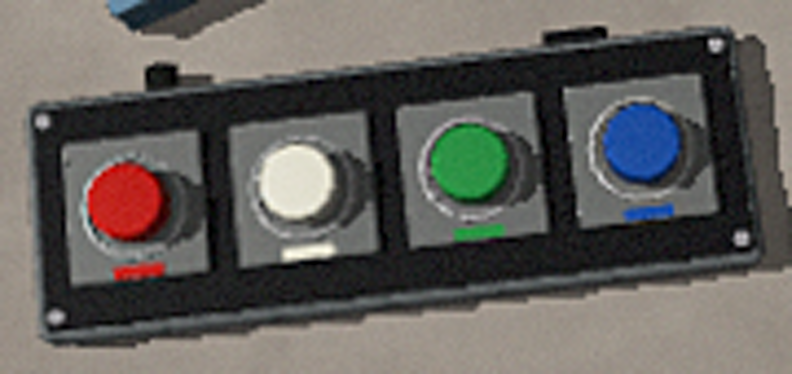

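View pics/scenec.png

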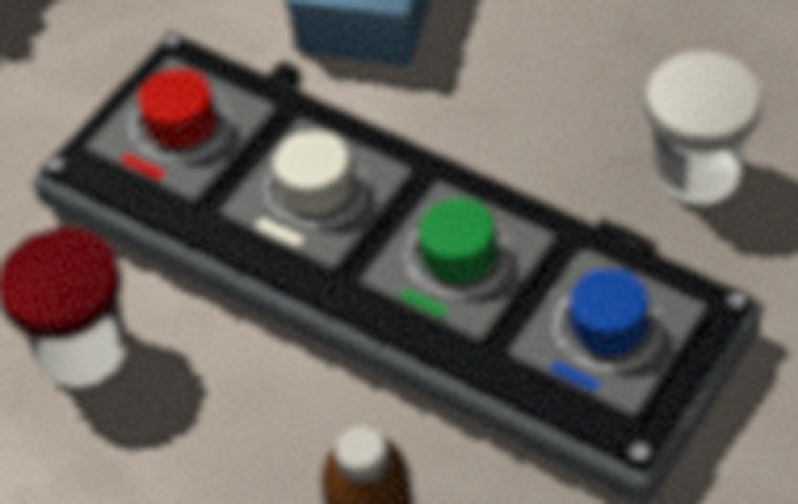

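```bash
python3 - <<'E'
from h import *
import pickle
fr=pickle.load(open("fr.pkl","rb"))
seeds={"top":dict(red=(214,286),white=(252,281),green=(291,276),blue=(331,272)),"scene":dict(red=(232,223),white=(264,238),green=(298.5,254),blue=(335,271))}
res={}
for n in seeds:
  f=fr[n]; I=f["frame"]; hsv=cv2.cvtColor(I,cv2.COLOR_RGB2HSV).astype(int); h,s,v=hsv[...,0],hsv[...,1],hsv[...,2]
  th=150 if n=="scene" else 90
  M=dict(red=((h<8)|(h>172))&(s>150)&(v>th+ (20 if n=="scene" else 0)),white=(v>190)&(s<60),green=(h>50)&(h<80)&(s>130)&(v>(110 if n=="scene" else 80)),blue=(h>100)&(h<125)&(s>150)&(v>(th if n=="scene" else 90)))
  for k,uv in seeds[n].items():
    c,lab,st,ce=cv2.connectedComponentsWithStats(M[k].astype(np.uint8))
    i=lab[int(uv[1]),int(uv[0])]
    ct=max(cv2.findContours((lab==i).astype(np.uint8),0,1)[0],key=len)
    P=plane(f,[ce[i]],.058)[0]; C=plane(f,ct.reshape(-1,2),.058)
    print(n,k,i,st[i],ce[i].round(1),P.round(4),"span mm",(np.ptp(C[:,:2],axis=0)*1e3).round(1)); res[n,k]=P
  R=np.array([res[n,k][:2] for k in("red","white","green","blue")])
  print(np.linalg.norm(np.diff(R,axis=0),axis=1)*1e3, np.degrees(np.arctan2(*(R[0]-R[3])[::-1]))-90)
# bystander tops
for nm,uv,z in [("red_cup",(227,341),.059),("bottle",(316,338),.075),("white_cup",(314,214),.059),("slides",(216,219),.040)]:
  print(nm,plane(fr["top"],[uv],z).round(3))
E
```

```text
top red 13 [205 277  17  18 225] [212.8 285.2] [0.4927 0.2403 0.058 ] span mm [32.6 30.8]
top white 108 [244 273  16  16 208] [251.6 280.6] [0.4962 0.1663 0.058 ] span mm [29.4 29. ]
top green 2 [283 268  17  17 229] [291.1 276.2] [0.4992 0.0911 0.058 ] span mm [31.2 31. ]
top blue 1 [322 264  17  17 225] [330.3 271.8] [0.5021 0.0163 0.058 ] span mm [31.3 31.3]
[74.16762927 75.24610097 74.81068135] 2.408227300396703
scene red 1 [224 217  15  11 130] [230.8 222.2] [0.4907 0.2395 0.058 ] span mm [27.7 25.6]
scene white 3 [256 232  16  12 160] [263.4 237.5] [0.4938 0.1649 0.058 ] span mm [29.9 27.7]
scene green 1 [290 247  17  14 184] [298.1 253.9] [0.4966 0.0895 0.058 ] span mm [31.  28.9]
scene blue 1 [326 265  17  13 162] [333.9 270.7] [0.4998 0.0157 0.058 ] span mm [26.7 26.3]
[74.66064395 75.45679739 73.83989712] 2.3283098759080048
red_cup [[0.387 0.217 0.059]]
bottle [[0.38  0.053 0.075]]
white_cup [[0.618 0.039 0.059]]
slides [[0.628 0.234 0.04 ]]
```

drive_tool:
  motion:
    - [0, [0, 0, 0], -8.2]
    - [0, [0, 0, 0], -8.2]
    - [0, [0, 0, 0], 0]
    - [0, [0, 0, 0], 0]
  force: 20

```text
t: 0.7
tool_pos: [0.1749, 0.5999, 0.2081]
tcp_rot: [-0.001, -3.141, 0.0]
ft_force: [-0.5, -0.5, 0.5]
opening: 0.0123
```

drive_tool:
  motion:
    - [0, [-15, -20, 0], 0]
    - [0, [-30, -40, 0], 0]
    - [0, [-30, -40, 0], 0]
    - [0, [-30, -40, 0], 0]
    - [0, [-30, -40, 0], 0]
    - [0, [-30, -40, 0], 0]
    - [0, [-30, -40, 0], 0]
    - [0, [-30, -40, 0], 0]
    - [0, [-30, -40, 0], 0]
    - [0, [-30, -40, 0], 0]
    - [0, [-25, -40, 0], 0]
    - [0, [-10, -14, 0], 0]

```text
t: 2.2
tool_pos: [0.4972, 0.1648, 0.2082]
tcp_rot: [0.003, 3.141, -0.0]
ft_force: [-0.2, 0.5, -0.4]
opening: 0.0003
```

drive_tool:
  motion:
    - [0, [0, 0, 0], 0]
    - [0, [0, 0, 0], 0]

```text
t: 2.45
tool_pos: [0.4954, 0.1676, 0.2082]
tcp_rot: [0.004, -3.141, -0.0]
ft_force: [0.0, -0.6, -0.3]
opening: 0.0002
```

drive_tool:
  motion:
    - [0, [0, -2, 20], 0]
    - [0, [0, 0, 30], 0]
    - [0, [0, 0, 30], 0]
    - [0, [0, 0, 30], 0]
    - [0, [0, 0, 18], 0]
    - [0, [0, 0, 5], 0]
    - [0, [0, 0, 0], 0]

```text
t: 3.32
tool_pos: [0.4959, 0.1654, 0.0755]
tcp_rot: [0.005, -3.142, -0.0]
ft_force: [0.3, 0.5, 0.9]
opening: 0.0
```

```bash
cat > look.py <<'E'
from plant import cams,robot
from h import *
import sys
t=sys.argv[1]
f=cams.grab_frame("scene"); g=cams.grab_frame("top")
a=cv2.resize(f["frame"][180:320,190:380],None,fx=4.2,fy=4.2,interpolation=cv2.INTER_CUBIC)
cv2.imwrite(f"pics/s{t}.png",a[:,:,::-1])
s=robot.read_state(); print(s["t"],s["tool_pos"].round(4),s["ft_force"].round(1), proj(f,s["tool_pos"]).round(1))
cv2.imwrite(f"pics/t{t}.png",g["frame"][:,:,::-1])
E
python3 look.py 1
```

```text
3.425 [0.4964 0.1652 0.076 ] [ 0.2 -0.2 -0.3] [[263.2 230.3]]
```

View pics/s1.png

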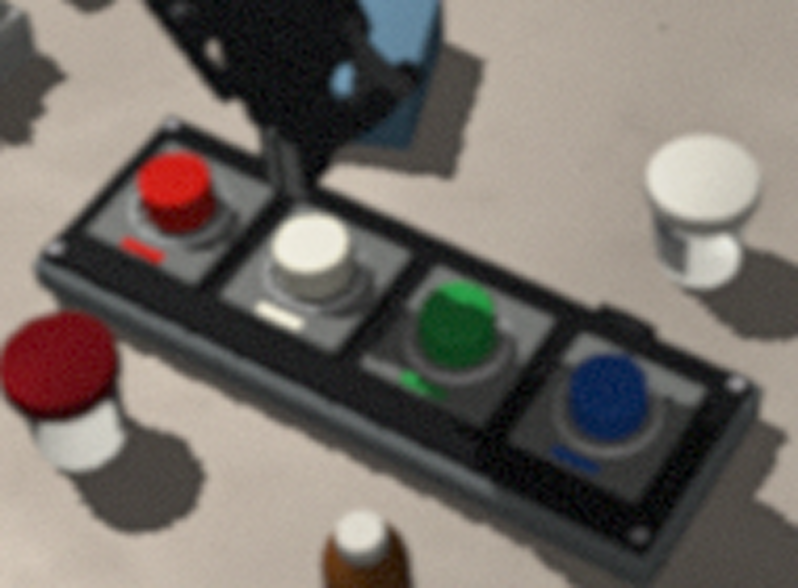

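```bash
python3 - <<'E'
from plant import cams,robot
from h import *
f=cams.grab_frame("scene")
p=robot.read_state()["tool_pos"]; print(p,proj(f,p),proj(f,[.495,.1655,.058]))
a=cv2.resize(f["frame"][195:260,220:305],None,fx=9,fy=9,interpolation=cv2.INTER_CUBIC)
a=np.clip(a.astype(float)*1.8,0,255).astype(np.uint8)
for q in [p,[.495,.1655,.058]]:
  u=(proj(f,q)[0]-[220,195]+.5)*9; cv2.drawMarker(a,tuple(int(x) for x in u),(255,0,255),0,14,1)
cv2.imwrite("pics/z1.png",a[:,:,::-1])
g=cams.grab_frame("wrist"); cv2.imwrite("pics/w1.png",g["frame"][:,:,::-1])
E
```

```text
[0.4964476  0.16509204 0.07597767] [[263.26358902 230.26763701]] [[263.57136672 236.9226425 ]]
```

View pics/z1.png

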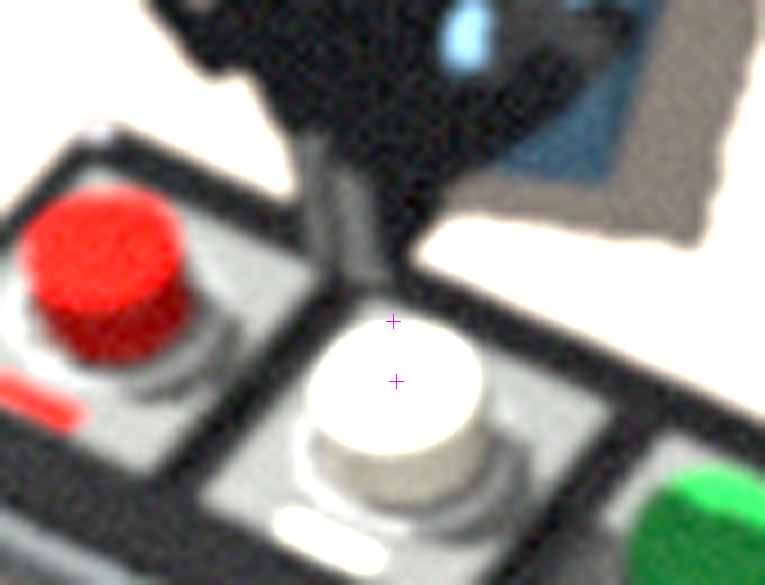

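View pics/w1.png

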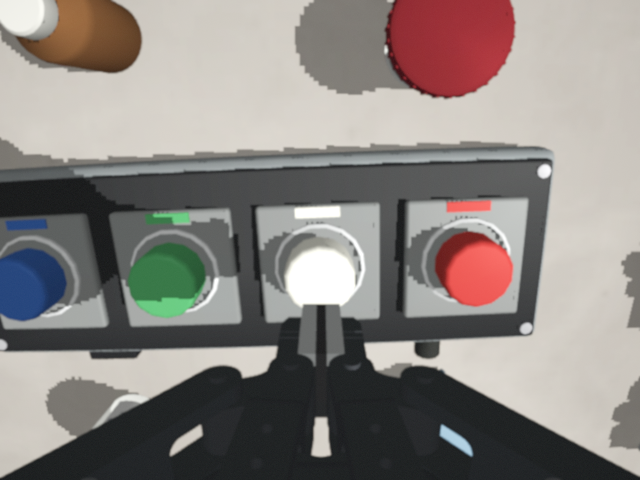

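```bash
python3 - <<'E'
from plant import cams,robot
from h import *
s=robot.read_state(); p=s["tool_pos"]; print(p,s["tcp_rot"],s["opening"])
for n in["wrist","scene","top"]:
  f=cams.grab_frame(n)
  print(n,{k:(proj(f,q)[0]).round(1) for k,q in dict(tcp=p,key=[.495,.1655,.058],green=[.498,.0903,.058],red=[.492,.24,.058]).items()})
  if n=="wrist": print(plane(f,[[320,271],[166,280],[475,270]],.058).round(4))
  if n=="top":
    a=cv2.resize(f["frame"][220:320,195:325],None,fx=6,fy=6,interpolation=cv2.INTER_CUBIC)
    a=np.clip(a.astype(float)*1.8,0,255).astype(np.uint8)
    u=(proj(f,p)[0]-[195,220]+.5)*6; cv2.drawMarker(a,tuple(int(x) for x in u),(255,0,255),0,14,1)
    cv2.imwrite("pics/zt1.png",a[:,:,::-1])
E
```

```text
[0.49645622 0.16499449 0.07593624] [-3.96565905e-03  3.14031299e+00  3.91385593e-04] -0.00021665776315910553
wrist {'tcp': array([320.3, 297. ]), 'key': array([321.5, 278.1]), 'green': array([161.4, 283.3]), 'red': array([481.5, 272.2])}
[[0.4915 0.1648 0.058 ]
 [0.4963 0.0927 0.058 ]
 [0.4909 0.2368 0.058 ]]
scene {'tcp': array([263.3, 230.3]), 'key': array([263.6, 236.9]), 'green': array([298.1, 253.2]), 'red': array([231.1, 221.6])}
top {'tcp': array([251., 279.]), 'key': array([252. , 281.2]), 'green': array([291.5, 276.8]), 'red': array([213. , 285.6])}
```

View pics/zt1.png

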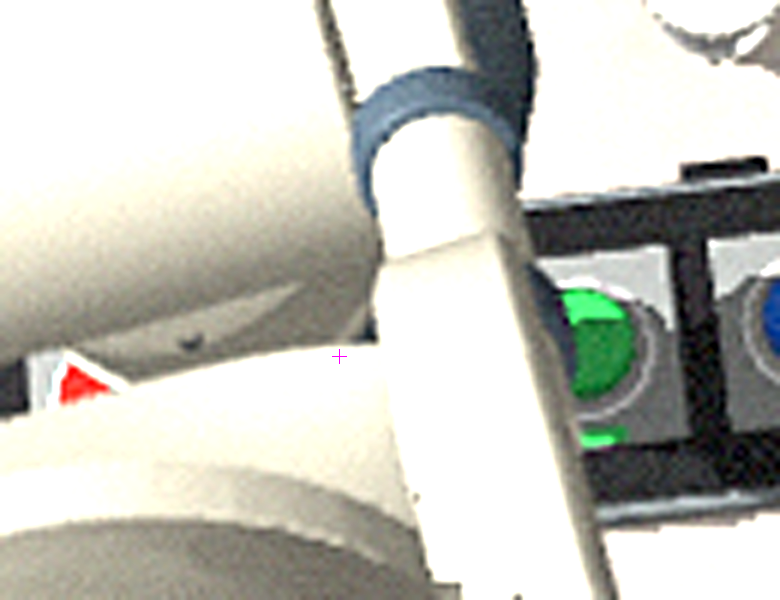

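```bash
python3 - <<'E'
from plant import cams,robot
from h import *
p=robot.read_state()["tool_pos"]
w=cams.grab_frame("wrist"); s=cams.grab_frame("scene")
a=cv2.resize(w["frame"][230:420,230:410],None,fx=4,fy=3.1,interpolation=cv2.INTER_CUBIC) if 0 else cv2.resize(w["frame"][250:390,230:410],None,fx=4.2,fy=4.2,interpolation=cv2.INTER_CUBIC)
a=np.clip(a.astype(float)*1.5,0,255).astype(np.uint8)
for dx,dy,dz in [(0,0,0),(-.011,0,0),(.011,0,0),(0,.008,0),(0,-.008,0),(-.011,0,.02)]:
  q=p+[dx,dy,dz]; u=(proj(w,q)[0]-[230,250]+.5)*4.2; cv2.drawMarker(a,tuple(int(x) for x in u),(255,0,255),0,14,1); print(dx,dy,dz,proj(w,q).round(1),proj(s,q).round(1))
cv2.imwrite("pics/zw1.png",a[:,:,::-1])
def P(f):return None
def ray(f,uv):
  A=plane(f,[uv],0.)[0];B=plane(f,[uv],.1)[0];return A,(B-A)/np.linalg.norm(B-A)
def tri(uw,us):
  A,d=ray(w,uw);B,e=ray(s,us)
  M=np.c_[d,-e];t=np.linalg.lstsq(M,B-A,rcond=None)[0];X,Y=A+d*t[0],B+e*t[1];return (X+Y)/2,np.linalg.norm(X-Y)
for us in[(257,226.5),(260,226.5),(263,226.5)]: print(us,tri((321,304),us))
E
```

```text
0 0 0 [[320.4 297. ]] [[263.3 230.5]]
-0.011 0 0 [[320.5 272.7]] [[259.7 234.5]]
0.011 0 0 [[320.3 320.3]] [[267.  226.6]]
0 0.008 0 [[339.2 297. ]] [[259.8 228.7]]
0 -0.008 0 [[301.5 296.9]] [[266.9 232.3]]
-0.011 0 0.02 [[320.4 292. ]] [[258.5 227.3]]
(257, 226.5) (array([0.48536556, 0.1656007 , 0.1001776 ]), np.float64(0.004940445939274033))
(260, 226.5) (array([0.49053674, 0.16523215, 0.09320424]), np.float64(0.0014161024744305366))
(263, 226.5) (array([0.49574792, 0.16482651, 0.08620462]), np.float64(0.002173805925706669))
```

View pics/zw1.png

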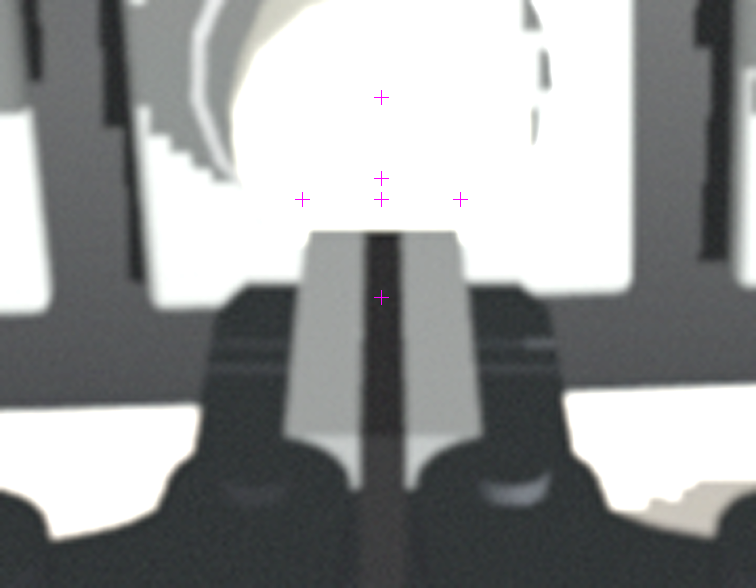

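drive_tool:
  motion:
    - [0, [1.5, 0, 6], 0]
    - [0, [0, 0, 6], 0]
    - [0, [0, 0, 2], 0]
    - [0, [0, 0, 1], 0]

```text
t: 4.28
tool_pos: [0.4945, 0.1647, 0.0599]
tcp_rot: [0.004, -3.141, 0.0]
ft_force: [-0.5, 0.6, -0.4]
opening: 0.0
```

drive_tool:
  motion:
    - [0, [0, 0, 1.5], 0]
    - [0, [0, 0, 1.5], 0]

```text
t: 4.53
tool_pos: [0.4946, 0.1648, 0.0572]
tcp_rot: [-0.004, 3.141, 0.0]
ft_force: [0.6, -0.3, 0.0]
opening: -0.0001
```

drive_tool:
  motion:
    - [0, [0, 0, 1.5], 0]
    - [0, [0, 0, 1.5], 0]

```text
t: 4.78
tool_pos: [0.4946, 0.1648, 0.0541]
tcp_rot: [-0.004, 3.142, 0.0]
ft_force: [-0.9, 0.1, 0.2]
opening: 0.0001
```

```bash
cat > look2.py <<'E'
from plant import cams,robot
from h import *
import sys
f=cams.grab_frame("scene"); s=robot.read_state()
u,v=proj(f,s["tool_pos"])[0].astype(int)
a=cv2.resize(f["frame"][v-35:v+35,u-45:u+45],None,fx=8,fy=8,interpolation=cv2.INTER_CUBIC)
a=np.clip(a.astype(float)*1.4,0,255).astype(np.uint8)
cv2.imwrite(f"pics/k{sys.argv[1]}.png",a[:,:,::-1]); print(s["t"],s["tool_pos"],s["ft_force"])
E
python3 look2.py 1
```

```text
4.825 [0.49449997 0.16476552 0.05394349] [-0.20708464 -0.01701592  0.13445341]
```

View pics/k1.png

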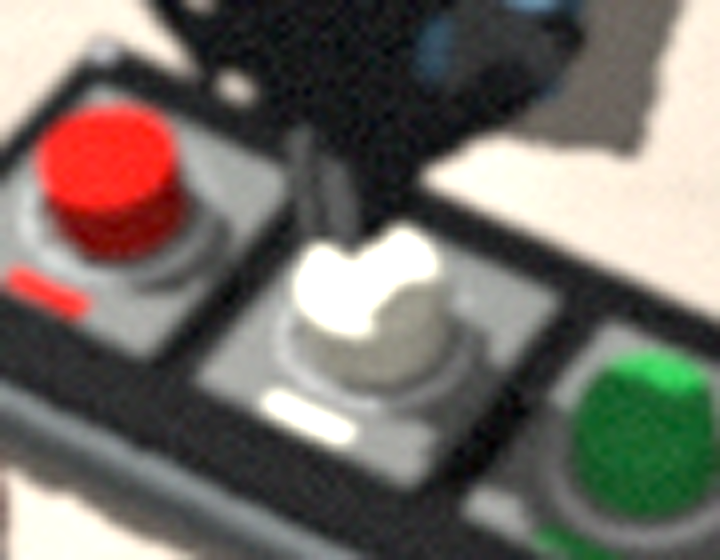

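```bash
cat > lookw.py <<'E'
from plant import cams,robot
from h import *
import sys
f=cams.grab_frame("wrist"); s=robot.read_state()
a=cv2.resize(f["frame"][220:390,220:420],None,fx=3.5,fy=3.5,interpolation=cv2.INTER_CUBIC)
a=np.clip(a.astype(float)*.9,0,255).astype(np.uint8)
u=(proj(f,s["tool_pos"])[0]-[220,220]+.5)*3.5; cv2.drawMarker(a,tuple(int(x) for x in u),(255,0,255),0,14,1)
cv2.imwrite(f"pics/w{sys.argv[1]}.png",a[:,:,::-1]); print(s["t"],s["tool_pos"],s["ft_force"])
E
python3 lookw.py 2
```

```text
4.875 [0.49447609 0.1647663  0.05404069] [-0.51452216  0.00526391  1.33952345]
```

View pics/w2.png

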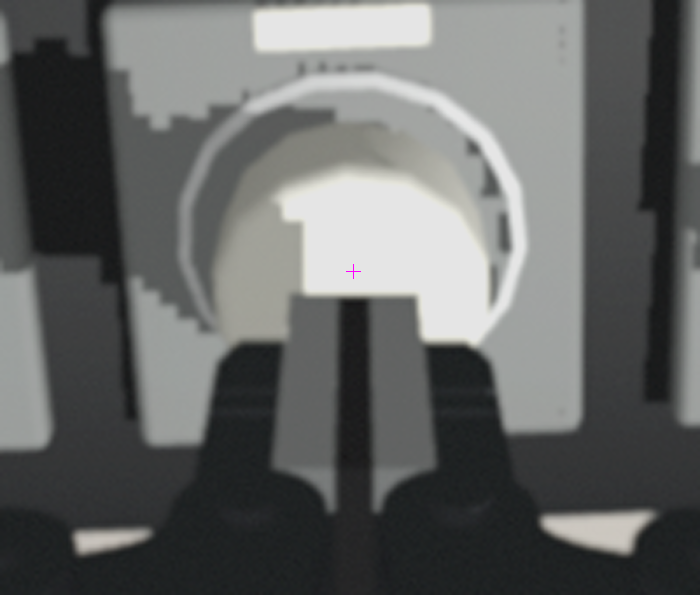

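drive_tool:
  motion:
    - [0, [0, 0, 1.5], 0]
    - [0, [0, 0, 1.5], 0]

```text
t: 5.12
tool_pos: [0.4946, 0.1648, 0.0511]
tcp_rot: [-0.004, 3.142, 0.0]
ft_force: [0.0, -1.0, 0.0]
opening: 0.0001
```

drive_tool:
  motion:
    - [0, [0, 0, 1], 0]
    - [0, [0, 0, 1], 0]

```text
t: 5.38
tool_pos: [0.4946, 0.1648, 0.0491]
tcp_rot: [0.004, -3.142, -0.0]
ft_force: [0.0, 0.4, 0.2]
opening: -0.0002
```

```bash
python3 lookw.py 3; python3 look2.py 3
```

```text
5.425 [0.4944926  0.16476783 0.04899885] [-0.76488767 -0.24155832 -0.63880329]
5.475 [0.4945079  0.16474609 0.04906958] [-0.53039436  0.4787056  -0.13765518]
```

View pics/w3.png

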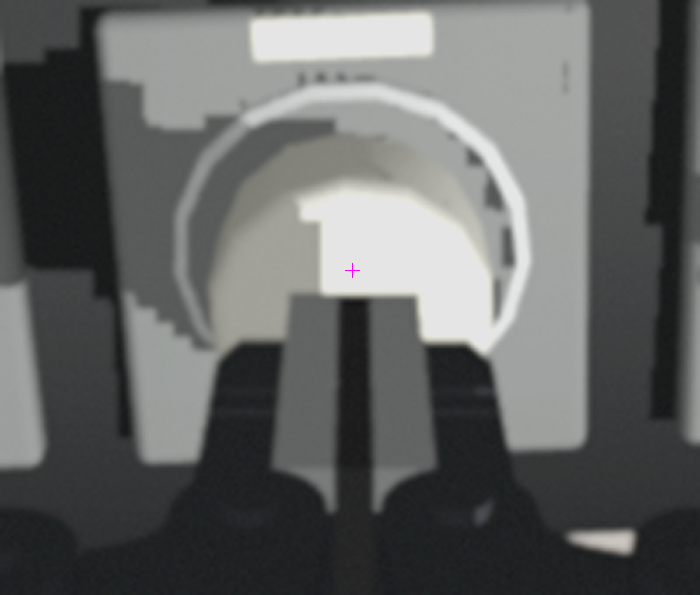

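View pics/k3.png

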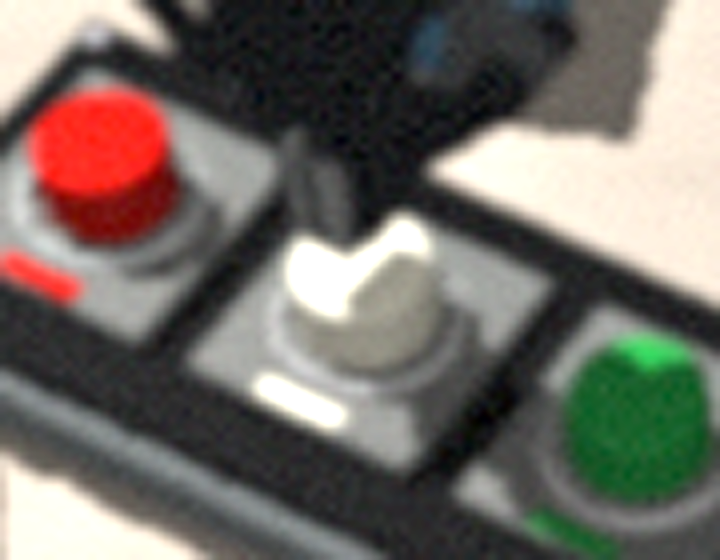

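drive_tool:
  motion:
    - [0, [0, 0, 1.5], 0]
    - [0, [0, 0, 1.5], 0]

```text
t: 5.72
tool_pos: [0.4946, 0.1648, 0.0461]
tcp_rot: [-0.004, 3.142, 0.0]
ft_force: [0.0, 0.9, -0.1]
opening: 0.0
```

drive_tool:
  motion:
    - [0, [0, 0, 1], 0]
    - [0, [0, 0, 1], 0]

```text
t: 5.98
tool_pos: [0.4945, 0.1648, 0.0441]
tcp_rot: [0.004, -3.142, 0.0]
ft_force: [0.5, -0.5, 0.8]
opening: -0.0003
```

drive_tool:
  motion:
    - [0, [0, 0, 1], 0]
    - [0, [0, 0, 1], 0]

```text
t: 6.22
tool_pos: [0.4946, 0.1648, 0.0421]
tcp_rot: [-0.004, 3.142, 0.0]
ft_force: [-0.8, 0.9, 0.3]
opening: 0.0001
```

```bash
python3 lookw.py 4; python3 look2.py 4
```

```text
6.275 [0.49453065 0.16474923 0.04201635] [-0.24315394  1.00450242 -0.73392112]
6.325 [0.49452071 0.16476273 0.04208585] [ 0.24715439 -0.51617115 -1.33589177]
```

View pics/w4.png

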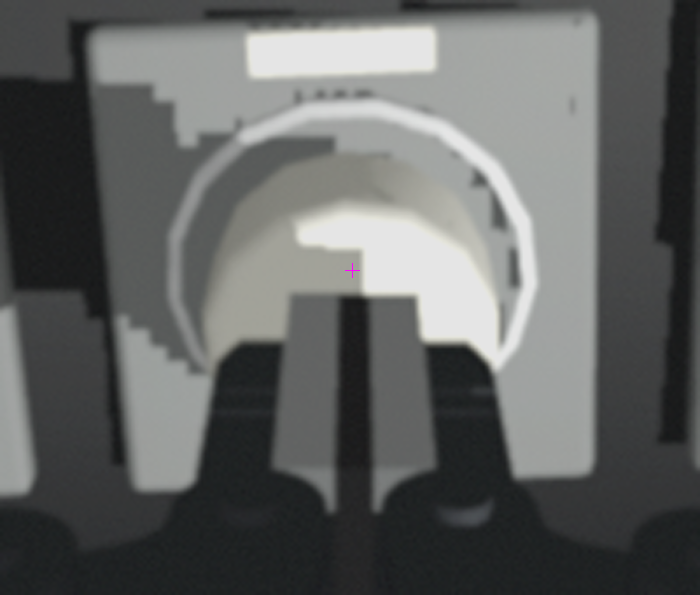

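View pics/k4.png

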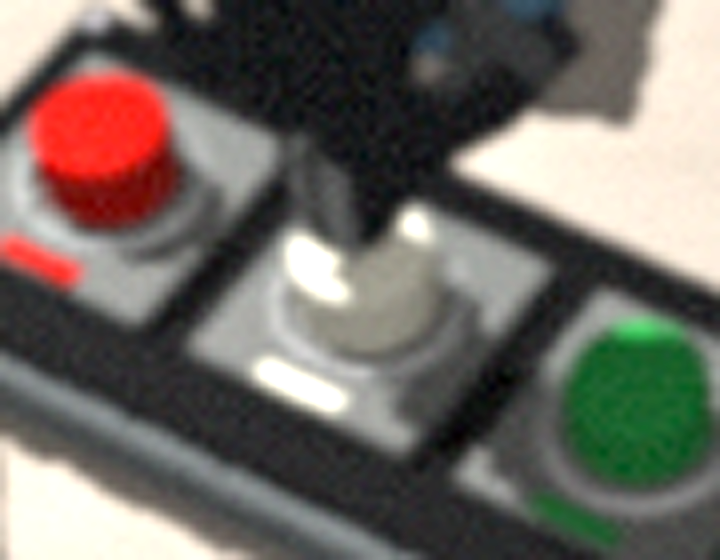

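drive_tool:
  motion:
    - [0, [0, 0, 1.5], 0]
    - [0, [0, 0, 1.5], 0]

```text
t: 6.58
tool_pos: [0.4946, 0.1648, 0.0391]
tcp_rot: [0.004, -3.142, -0.0]
ft_force: [-0.5, -0.3, -0.3]
opening: 0.0002
```

drive_tool:
  motion:
    - [0, [0, 0, 1], 0]
    - [0, [0, 0, 1], 0]

```text
t: 6.82
tool_pos: [0.4946, 0.1648, 0.0371]
tcp_rot: [0.004, -3.142, -0.0]
ft_force: [-0.2, 0.1, 0.5]
opening: -0.0001
```

drive_tool:
  motion:
    - [0, [0, 0, 1], 0]
    - [0, [0, 0, 1], 0]

```text
t: 7.08
tool_pos: [0.4946, 0.1648, 0.0351]
tcp_rot: [-0.004, 3.142, -0.0]
ft_force: [-0.3, -0.2, 0.8]
opening: 0.0003
```

```bash
python3 lookw.py 5; python3 look2.py 5
```

```text
7.125 [0.49453655 0.16477017 0.03503116] [-0.77813831 -0.82284539  0.35884216]
7.175 [0.49450284 0.16476349 0.03508266] [-0.13541948  0.70014609  0.02525648]
```

View pics/w5.png

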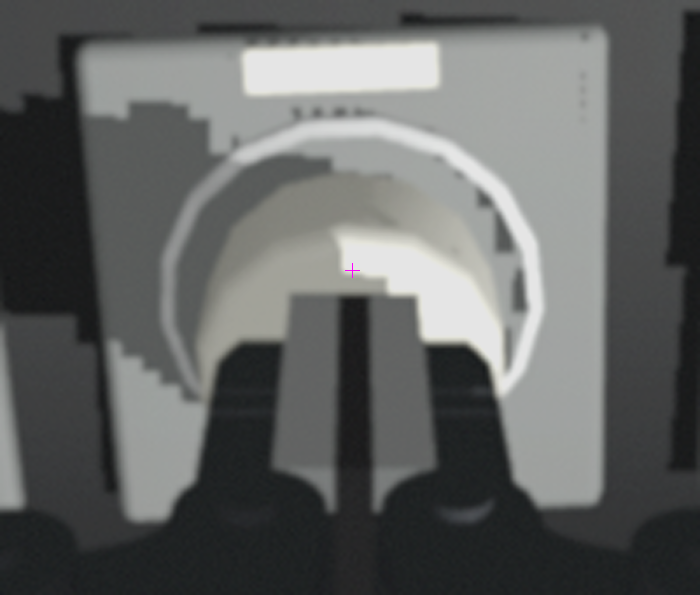

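View pics/k5.png

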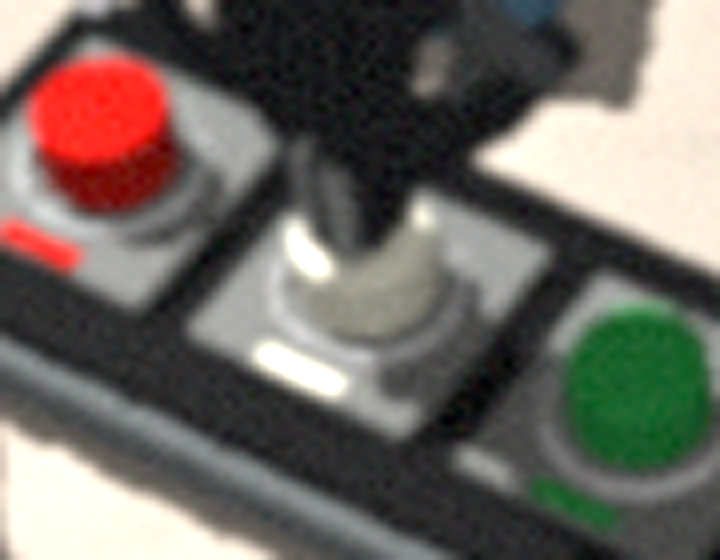

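drive_tool:
  motion:
    - [0, [0, 0, 1], 0]
    - [0, [0, 0, 1], 0]

```text
t: 7.42
tool_pos: [0.4946, 0.1648, 0.0332]
tcp_rot: [-0.004, 3.141, 0.0]
ft_force: [-1.0, -0.5, 4.5]
opening: 0.0002
```

drive_tool:
  motion:
    - [0, [0, 0, 1], 0]
    - [0, [0, 0, 1], 0]

```text
t: 7.68
tool_pos: [0.4946, 0.1648, 0.0311]
tcp_rot: [-0.004, 3.142, -0.0]
ft_force: [-0.6, -0.1, 4.3]
opening: 0.0002
```

drive_tool:
  motion:
    - [0, [0, 0, 1], 0]
    - [0, [0, 0, 0.5], 0]

```text
t: 7.92
tool_pos: [0.4946, 0.1648, 0.0296]
tcp_rot: [0.004, -3.142, 0.0]
ft_force: [-1.1, 0.4, 4.0]
opening: 0.0003
```

```bash
python3 lookw.py 6; python3 look2.py 6
```

```text
7.975 [0.49456339 0.16477502 0.02958295] [0.14873531 0.58203147 2.05298998]
8.025 [0.49455498 0.16478388 0.02956815] [-1.15291837 -0.04887221  0.01205234]
```

View pics/w6.png

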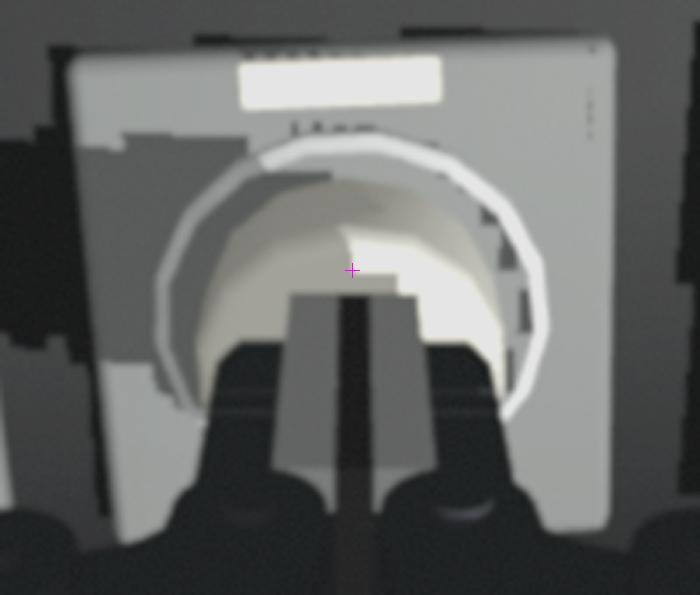

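View pics/k6.png

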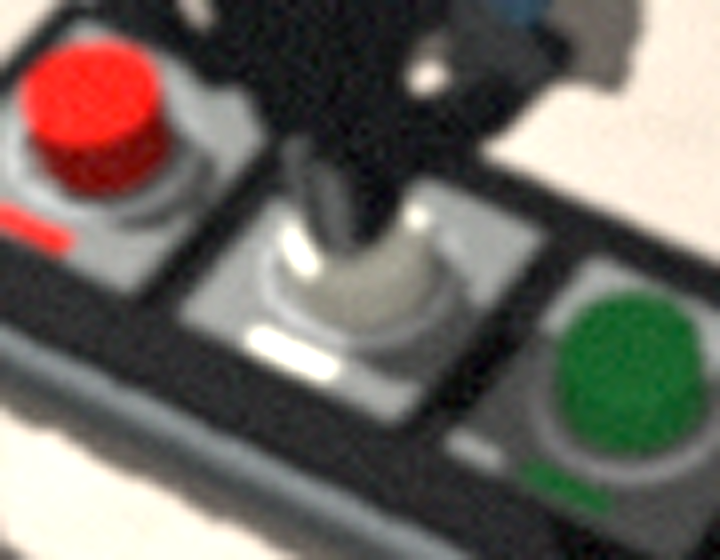

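drive_tool:
  motion:
    - [0, [0, 0, 1], 0]
    - [0, [0, 0, 1], 0]
    - [0, [0, 0, 1], 0]
    - [0, [0, 0, 1], 0]

```text
t: 8.52
tool_pos: [0.4946, 0.1648, 0.0256]
tcp_rot: [0.004, -3.142, 0.0]
ft_force: [-0.5, 0.4, 4.0]
opening: -0.0002
```

drive_tool:
  motion:
    - [0, [0, 0, 0.5], 0]

```text
t: 8.65
tool_pos: [0.4946, 0.1648, 0.0251]
tcp_rot: [0.004, -3.142, 0.0]
ft_force: [-0.6, 0.1, 4.4]
opening: -0.0004
```

drive_tool:
  motion:
    - [0, [0, 0, 0.5], 0]

```text
t: 8.78
tool_pos: [0.4946, 0.1648, 0.0247]
tcp_rot: [-0.004, 3.142, 0.0]
ft_force: [-2.2, 0.1, 8.3]
opening: -0.0005
```

drive_tool:
  motion:
    - [0, [0, 0, -2], 0]
    - [0, [0, 0, -8], 0]
    - [0, [0, 0, -20], 0]
    - [0, [0, 0, -5], 0]

```text
t: 9.28
tool_pos: [0.4952, 0.1649, 0.0609]
tcp_rot: [-0.004, 3.14, 0.001]
ft_force: [-0.5, 0.1, -1.1]
opening: -0.0002
```

```bash
python3 lookw.py 7; python3 look2.py 7
```

```text
9.325 [0.49517415 0.16493354 0.06086927] [1.21704656 0.5588059  1.05962928]
9.375 [0.49491029 0.16486032 0.06018397] [0.49883633 0.07470431 0.43787898]
```

View pics/k7.png

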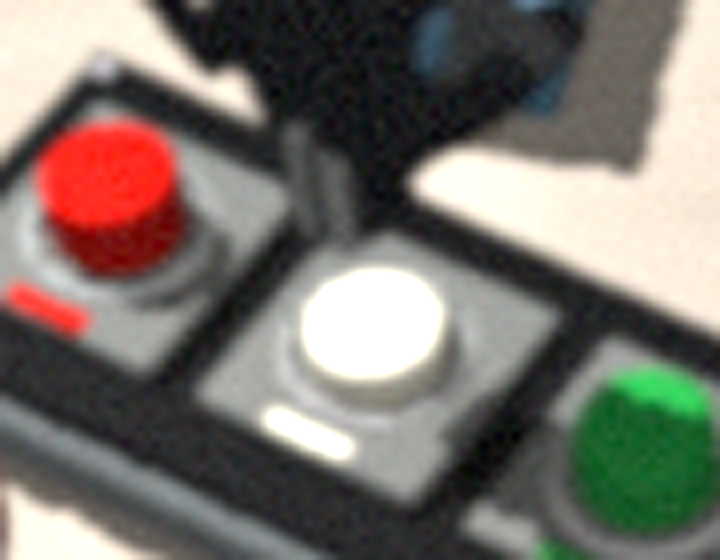

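White key is visibly down (its side is half as tall as red's). Now over to blue.

drive_tool:
  motion:
    - [0, [0, -10, -10], 0]
    - [0, [-1, -25, 0], 0]
    - [0, [-1, -30, 0], 0]
    - [0, [-1, -30, 0], 0]
    - [0, [-1, -30, 0], 0]
    - [0, [-1, -18, 0], 0]
    - [0, [-1, -5, 0], 0]
    - [0, [0, 0, 0], 0]
    - [0, [0, 0, 10], 0]
    - [0, [0, 0, 0], 0]

```text
t: 10.62
tool_pos: [0.5003, 0.0175, 0.0588]
tcp_rot: [0.005, -3.14, -0.0]
ft_force: [0.1, -0.5, 0.3]
opening: -0.0001
```

```bash
python3 lookw.py 8; python3 look2.py 8
```

```text
10.675 [0.50048218 0.01735905 0.05912642] [-0.40682157 -0.03568171  0.78976355]
10.725 [0.5006647  0.01724369 0.05939312] [-0.0842823   0.22157455  0.09726054]
```

View pics/w8.png

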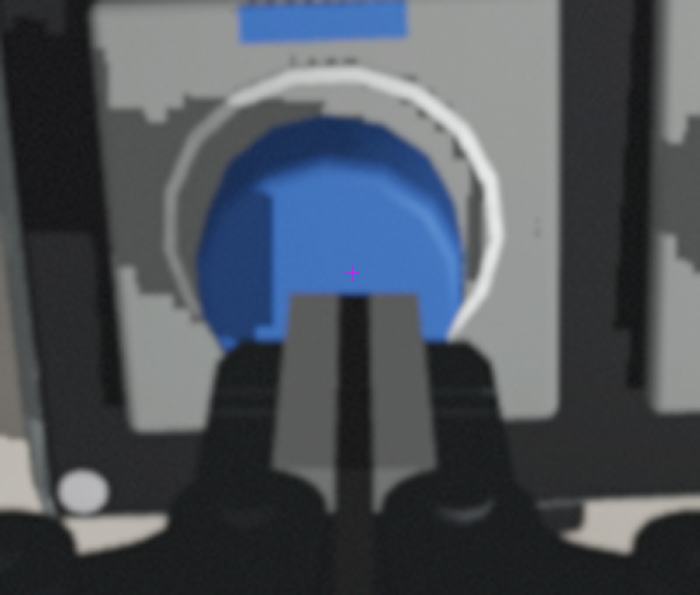

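View pics/k8.png

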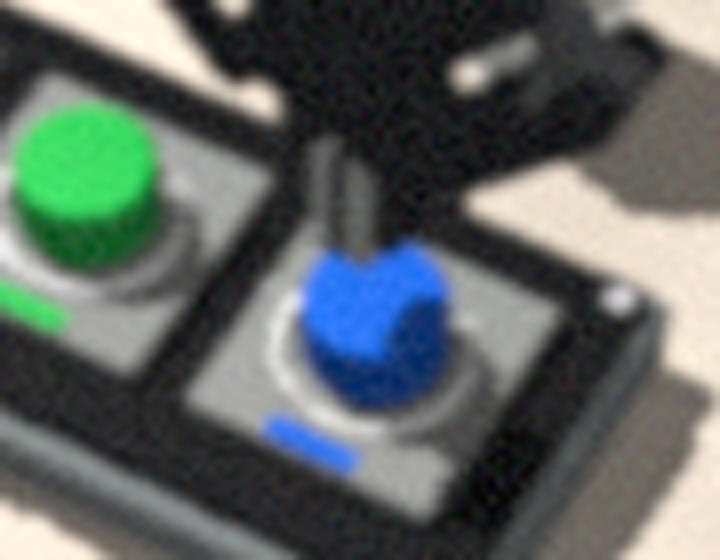

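drive_tool:
  motion:
    - [0, [0, -2.5, 4], 0]
    - [0, [0, 0, 6], 0]
    - [0, [0, 0, 6], 0]
    - [0, [0, 0, 4], 0]
    - [0, [0, 0, 2], 0]
    - [0, [0, 0, 0], 0]

```text
t: 11.48
tool_pos: [0.5009, 0.0143, 0.0376]
tcp_rot: [0.004, -3.141, 0.0]
ft_force: [0.3, 0.5, -0.0]
opening: -0.0
```

drive_tool:
  motion:
    - [0, [0, 0, 1], 0]
    - [0, [0, 0, 1], 0]

```text
t: 11.72
tool_pos: [0.501, 0.0143, 0.0357]
tcp_rot: [-0.004, 3.141, -0.0]
ft_force: [-0.4, 0.0, 0.7]
opening: 0.0002
```

drive_tool:
  motion:
    - [0, [0, 0, 1], 0]
    - [0, [0, 0, 1], 0]

```text
t: 11.98
tool_pos: [0.501, 0.0143, 0.0338]
tcp_rot: [-0.004, 3.141, -0.0]
ft_force: [0.4, -0.0, 3.5]
opening: -0.0001
```

Contact at about the same height. Going on to 0.0258, then finishing in 0.5 mm steps.

drive_tool:
  motion:
    - [0, [0, 0, 1], 0]
    - [0, [0, 0, 1], 0]
    - [0, [0, 0, 1], 0]
    - [0, [0, 0, 1], 0]
    - [0, [0, 0, 1], 0]
    - [0, [0, 0, 1], 0]
    - [0, [0, 0, 1], 0]
    - [0, [0, 0, 1], 0]

```text
t: 12.98
tool_pos: [0.501, 0.0143, 0.0256]
tcp_rot: [-0.004, 3.142, -0.0]
ft_force: [0.0, -0.9, 4.0]
opening: -0.0001
```

drive_tool:
  motion:
    - [0, [0, 0, 0.5], 0]

```text
t: 13.1
tool_pos: [0.501, 0.0143, 0.0251]
tcp_rot: [-0.004, 3.142, 0.0]
ft_force: [-0.1, 1.0, 3.3]
opening: -0.0003
```

drive_tool:
  motion:
    - [0, [0, 0, 0.5], 0]

```text
t: 13.22
tool_pos: [0.501, 0.0143, 0.0247]
tcp_rot: [-0.004, 3.141, -0.0]
ft_force: [-0.3, -0.4, 7.8]
opening: -0.0
```

drive_tool:
  motion:
    - [0, [0, 0, -2], 0]
    - [0, [0, 0, -8], 0]
    - [0, [0, 0, -20], 0]
    - [0, [0, 0, -15], 0]
    - [0, [0, 10, 0], 0]
    - [0, [1, 25, 0], 0]
    - [0, [1, 25, 0], 0]
    - [0, [1, 12, 0], 0]
    - [0, [0, 3, 0], 0]
    - [0, [0, 0, 10], 0]
    - [0, [0, 0, 0], 0]
    - [0, [0, 0, 0], 0]

```text
t: 14.72
tool_pos: [0.4977, 0.0888, 0.0595]
tcp_rot: [0.003, -3.141, 0.0]
ft_force: [0.3, -0.5, 0.3]
opening: 0.0
```

```bash
python3 lookw.py 9; python3 look2.py 9
```

```text
14.775 [0.4977653  0.08891711 0.05962181] [-0.11703434 -0.35529924  0.64108381]
14.825 [0.49786154 0.08897118 0.05972975] [-0.08301931 -0.95879274  0.91081511]
```

View pics/w9.png

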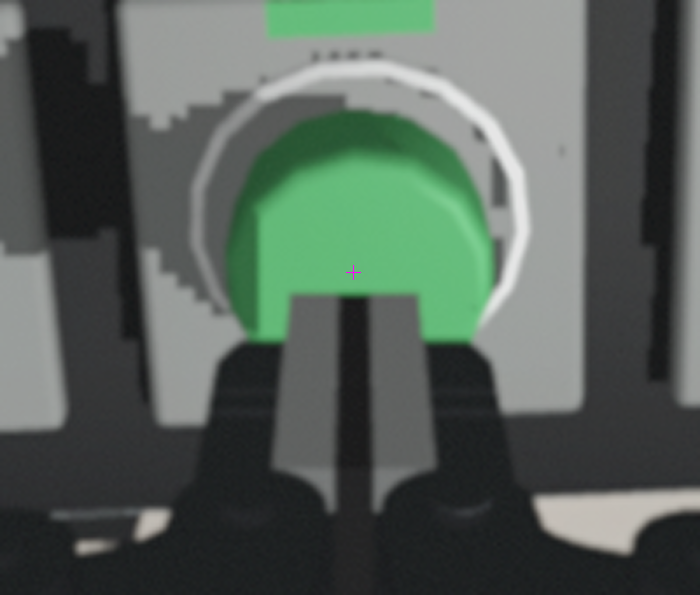

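View pics/k9.png

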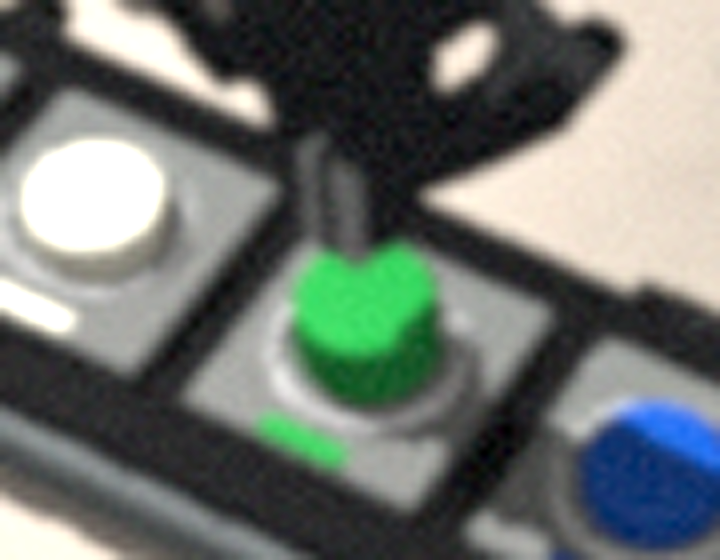

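Blue bottomed out at the same height and force as white, and the tool is centred over green. Pressing green.

drive_tool:
  motion:
    - [0, [0, 0, 4], 0]
    - [0, [0, 0, 6], 0]
    - [0, [0, 0, 6], 0]
    - [0, [0, 0, 4], 0]
    - [0, [0, 0, 2], 0]
    - [0, [0, 0, 0], 0]

```text
t: 15.58
tool_pos: [0.4977, 0.0893, 0.0376]
tcp_rot: [0.004, -3.141, -0.0]
ft_force: [-0.3, 0.9, 0.2]
opening: 0.0003
```

drive_tool:
  motion:
    - [0, [0, 0, 1], 0]
    - [0, [0, 0, 1], 0]
    - [0, [0, 0, 1], 0]
    - [0, [0, 0, 1], 0]

```text
t: 16.08
tool_pos: [0.4978, 0.0893, 0.0337]
tcp_rot: [-0.004, 3.141, -0.0]
ft_force: [-0.7, 0.5, 3.8]
opening: 0.0
```

drive_tool:
  motion:
    - [0, [0, 0, 1], 0]
    - [0, [0, 0, 1], 0]
    - [0, [0, 0, 1], 0]
    - [0, [0, 0, 1], 0]
    - [0, [0, 0, 1], 0]
    - [0, [0, 0, 1], 0]
    - [0, [0, 0, 1], 0]
    - [0, [0, 0, 1], 0]

```text
t: 17.08
tool_pos: [0.4978, 0.0893, 0.0256]
tcp_rot: [-0.004, 3.141, 0.0]
ft_force: [-0.5, 0.8, 4.7]
opening: -0.0002
```

drive_tool:
  motion:
    - [0, [0, 0, 0.5], 0]

```text
t: 17.2
tool_pos: [0.4978, 0.0893, 0.0251]
tcp_rot: [-0.004, 3.142, -0.0]
ft_force: [0.4, 1.0, 4.0]
opening: -0.0
```

drive_tool:
  motion:
    - [0, [0, 0, 0.5], 0]

```text
t: 17.32
tool_pos: [0.4978, 0.0893, 0.0247]
tcp_rot: [-0.004, 3.141, -0.0]
ft_force: [-0.4, 0.3, 7.8]
opening: -0.0001
```

drive_tool:
  motion:
    - [0, [0, 0, -2], 0]
    - [0, [0, 0, -8], 0]
    - [0, [0, 0, -25], 0]
    - [0, [0, 0, -40], 0]
    - [0, [0, 0, -50], 0]
    - [0, [0, 0, -25], 0]
    - [0, [0, 0, 0], 0]
    - [0, [0, 0, 0], 0]

```text
t: 18.32
tool_pos: [0.4973, 0.0893, 0.1744]
tcp_rot: [0.004, -3.141, 0.0]
ft_force: [0.3, 0.4, 0.7]
opening: -0.0002
```

```bash
python3 look.py 10
```

```text
18.425 [0.4971 0.0892 0.1738] [-0.9 -0.3 -0.1] [[295.3 210.5]]
```

View pics/s10.png

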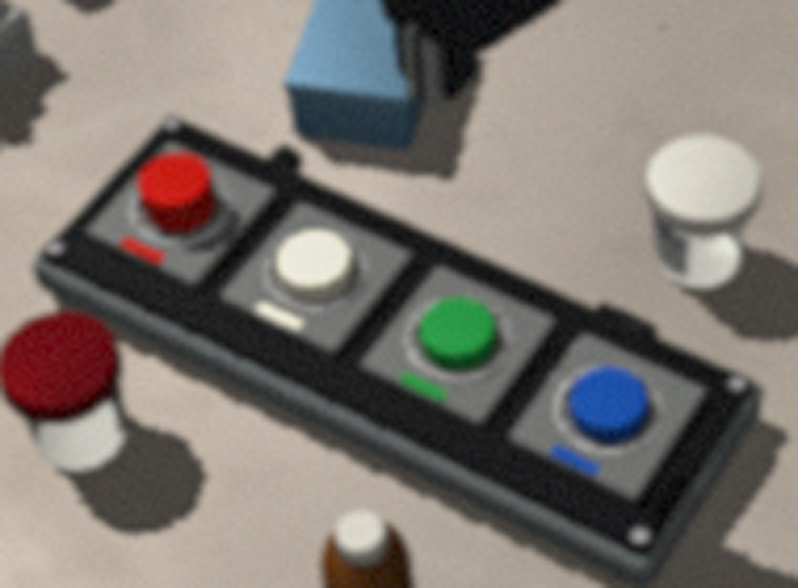

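The picture shows white (315,265), green (457,330) and blue (608,403) all low in their sockets, and red (176,190) still standing out. The bystanders stand where they did before, and the arm is clear.

```bash
python3 -c "
from plant import robot
print(robot.job_done())"
```

```text
the job is handed in; nothing more can be done
None
```

I pressed the white, blue and green keys in that order with the shut fingertips, each down to its stop. I then lifted clear and handed the job in at about 18 s of the 40 s allowed.

- **Force:** each key slid at about 4 N. I stopped at about 8 N when it reached its stop (8.3, 7.8 and 7.8 N), against the 30 N limit.
- **Last picture:** white, blue and green sit low in their sockets and red is still out. Both cups and the slide box look unmoved; only the bottle's upper part was in that crop, and it looked the same. I did not measure the bystanders' positions again at the end.
- **Camera agreement:** the two fixed cameras agreed on the key positions to about 3 mm. The spacing came out at 74–75.5 mm, against the 75 mm given.
- **Disagreement in height:** the fingers met the 58 mm key tops only when the reported TCP height was about 34–35 mm. The real tips therefore sat roughly 24 mm behind the reported TCP. The pictures showed this too, so I found each contact by force and ignored the reported height. All three keys bottomed out at the same reported height, 24.7 mm.

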